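Set the sprung parcel stop to medium

ROBOT

A 6-joint arm with a two-finger parallel gripper is mounted at the origin on the work surface. World frame = base frame: x ahead of the robot, y to its left, z up, the work surface at z = 0. Lengths are in m, angles in rad, forces in N, time in s.
With the tool pointing down it reaches from about 0.35 to 0.85 m from the base axis. Payload 8.1 kg.
Tool frame: the origin (TCP) lies midway between the tips of the shut fingers; the grasp point (between the pads) lies 19 mm behind it; z points along the fingers, y is the line along which they close (so a half turn about z gives the same grasp; the last joint's range is limited). The gripper opens to 93 mm and grips with 3 to 60 N. Pads are 15 mm wide; open, the fingers measure 128 mm over their backs; the gripper's body (75 mm by 188 mm) begins 65 mm behind the grasp point.
Start: joints at [-1.257, 0.13, 1.488, -0, 1.523, -0.085], TCP at [0.233, -0.553, 0.219] pointing down, gripper open.
Joint ranges: [-2.96, 2.96], [-0.89, 2.26], [0.02, 2.5], [-1.34, 4.48], [0, 2.73], [-2.66, 2.66]. Speed limits (rad/s): [2.39, 2.39, 2.79, 3.14, 3.14, 3.14].

INTERFACE

Orientations are given as a rotation vector (axis times angle).
In Python, from plant import read_state, read_camera, camera_model, close_job gives the robot as it stands. The module is installed in compiled form; this text tells all that it offers.
- The arm moves only by the tool carry_out, never from a script. Its argument "moves" is a list of rows, each an object of numbers: "jaw": the finger opening in m, from 0 to 0.093; "dx", "dy", "dz": the shift along the tool's x, y, z in m; "yaw": the turn about the tool's z in rad. In form: [{"jaw": .., "dx": .., "dy": .., "dz": .., "yaw": ..}, ...]. A call has 1 to 8 rows; each row shifts and turns the commanded pose from where the row before left it, along the tool's axes as they then stand; what a row does not reach is not made up. A row lasts 1/8 s, in which the tool goes at most 62.5 mm and 10.7 degrees, less where a joint would pass 70% of its speed; a pose out of reach is approached as far as the arm can. A call is refused whole if a number of a shift passes 0.0625 or a number of a turn 0.188, either way. A call with a gripper value outside its range is refused whole. The fingers move at their own pace and stop on an object; "grip_force" is the grip in N (left out, the last holds). Time passes only in rows, so rows that do not move let the fingers close. It gives the time, the measured TCP pose, the force, the opening and the grip force at its end, in the units of the state.
- read_state(): the state, without advancing time (a new reading comes with each control period).
- read_camera(name): name is "scene" or "top"; returns the picture (384x512x3 uint8, red, green, blue); there is no depth.
- camera_model(name): a dict with "camera_matrix" (3x3 intrinsics, pixels), "view" (4x4, takes a point from world to camera coordinates). Camera axes: x right, y up, looking along -z (the intrinsics and any distortion apply to the point x, -y, -z); pixel columns grow to the right and rows downward; lengths in m; the calibration is good to about 2 mm. A picture is of the moment at which its call begins. camera_model takes no time and is no camera call.
- close_job(): hands the job in; it is judged then, once.
The state is a dict: "t": time; "q": joint angles; "dq": joint speeds; "joint_torque": joint torques, N m; "tool_pos": TCP position; "orientation": TCP orientation; "force": force on the tool from outside, world axes, zero at the start; "wrist_torque": the same for the moment, N m; "opening": finger opening in m; "gripper_force": force on a finger pad.
Only numpy, scipy, OpenCV 4.12 (cv2) and the standard library are available. Lean on these libraries where they do the work, as an engineer would, in place of code of your own. Each camera call takes 0.05 s, during which the arm holds its last target. There are 200 camera calls.

TASK

Set the yellow parcel stop to its middle position: with the fingertips push its upright plate straight back past the first catch of its stop pin, but not as far as the second, then let go so that the spring brings it back against the pin and it stays latched there, at the green mark. Only push it, never take hold of it, and leave the grey stop and the loose things around where they are.

Things in the scene. Friction and masses are not known exactly. Their poses are not given: they have to be found in the camera images.
- yellow_plate (a point): Centre of the front face of the yellow stop's upright plate (76 mm wide, 8 mm thick, from 16 to 70 mm above the table; black stripe near its top); this point is 45 mm above the table and moves with the plate. Its x axis is the push direction (level, roughly away from the robot), y runs along the plate, z up. In front of the plate nothing is higher than 12 mm.
- yellow_stop (a joint): Slide of the yellow plate, m along its x: 0 home (start), hard end 0.086. The spring pushes it home with 4 N at 0 to 11 N at the end; a tooth adds up to 4 N, drag 30 N per m/s. Let go below 0.038 it returns to 0; let go from 0.042 to 0.069 it comes back and latches at 0.040 (middle); beyond about 0.071 it latches at 0.072 (far) and cannot be pushed back.
- yellow_unit: Fixed black base of the yellow stop, 265 x 150 x 12 mm, axes as the plate's. Origin on the table, 100 mm behind the plate's home face. Marks beside the plate: white at home, green 40 mm on (middle), white at 72 mm (far). On it a toothed steel bar and, 45 mm behind the origin at its +y side, the sprung brass stop pin with a red knob; these are at most 47 mm high.
- grey_plate (a point): The same point on the grey stop, a second unit of the same build with a grey plate. It stays at home.
- grey_stop (a joint): Slide of the grey stop, same meaning; 0 = home. Not to be pushed.
- tape_roll: Loose roll of brown tape lying flat, 72 mm across, 45 mm high; origin at the centre of its underside.
- small_carton: Loose small cardboard carton 90 x 70 x 55 mm; origin at the centre of its underside.
- scanner: Loose hand scanner lying on its side, black head with a red window and a grey handle, about 145 x 60 mm, 28 mm high; origin on its underside near its middle.

How it is judged:
By the outcome, as a careful person would: the job done as asked, in the order asked, and still so for the second after the job is handed in, with the robot touching nothing.
It also fails if it takes over 35 s, if anything falls off the work surface, if the arm or the gripper's body presses on something with over 40 N, if the wrist force passes 120 N, or if a joint passes its speed limit or range.

## Working session

There is one attempt and no reset: what is moved stays moved. The work goes in short steps, Python scripts to look and compute and a tool call to move; the robot and the scene stay as the last step left them, time stands still between calls to the robot, and variables do not carry over. Pictures are saved under pics/ and viewed, at most 10 in all, crops included, and the job is handed in when it is done.

Besides the shell and the picture viewer there is one more tool, called after ">>>" as name([rows], argument=value, ...), one row to a line, values as JSON. carry_out: Moves the arm, as the interface text tells. Its arguments: {"type":"object","properties":{"moves":{"type":"array","items":{"type":"object","properties":{"jaw":{"type":"number"},"dx":{"type":"number"},"dy":{"type":"number"},"dz":{"type":"number"},"yaw":{"type":"number"}}}},"grip_force":{"type":"number"}},"required":["moves"]}

```bash
mkdir -p pics
python3 - <<'E'
from plant import *
import cv2
for n in("top","scene"):
    cv2.imwrite(f"pics/{n}0.png",cv2.resize(read_camera(n)[:,:,::-1],(800,600),interpolation=cv2.INTER_CUBIC))
    m=camera_model(n);print(m)
s=read_state();print(s)
E
```

```text
{'camera_matrix': array([[424.84048575,   0.        , 258.12442197],
       [  0.        , 424.84048575, 190.99465568],
       [  0.        ,   0.        ,   1.        ]]), 'view': array([[ 0.00404178, -0.99975094,  0.02194837, -0.01283106],
       [ 0.9975373 ,  0.00556777,  0.0699166 , -0.49165966],
       [-0.07002139,  0.02161173,  0.99731135, -1.18948588],
       [ 0.        ,  0.        ,  0.        ,  1.        ]])}
{'camera_matrix': array([[386.30993007,   0.        , 253.6578145 ],
       [  0.        , 386.30993007, 194.59494595],
       [  0.        ,   0.        ,   1.        ]]), 'view': array([[ 6.79438648e-01,  7.33732311e-01, -1.41724635e-04,
        -3.41156115e-01],
       [-6.06546664e-01,  5.61772969e-01,  5.62594238e-01,
         2.85382539e-01],
       [ 4.12873187e-01, -3.82162306e-01,  8.26733151e-01,
        -1.34152072e+00],
       [ 0.00000000e+00,  0.00000000e+00,  0.00000000e+00,
         1.00000000e+00]])}
{'t': 0.1, 'q': array([-1.25737085e+00,  1.31097133e-01,  1.48918741e+00, -2.01053567e-05,
        1.52298565e+00, -8.54158429e-02]), 'dq': array([ 0.00134996, -0.00055555, -0.00323878, -0.00041698,  0.00129086,
        0.00032701]), 'joint_torque': array([ 2.03094103e-03, -5.61335206e+01, -4.93100166e+01,  7.68665923e-02,
        2.90032692e-02, -5.93803884e-05]), 'tool_pos': array([ 0.23285482, -0.55240967,  0.21767612]), 'orientation': array([-3.07769933e+00, -6.22026025e-01,  3.30925400e-04]), 'force': array([ 0.02734234, -0.02927282,  0.29219968]), 'wrist_torque': array([ 0.0597855 ,  0.01223628, -0.04380919]), 'gripper_force': 0.0, 'opening': 0.09242077264871093}
```

View pics/top0.png

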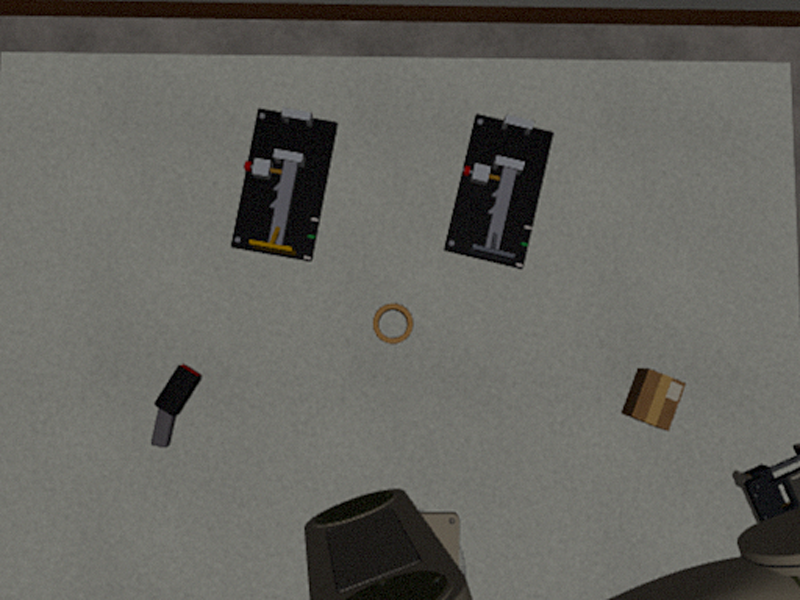

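View pics/scene0.png

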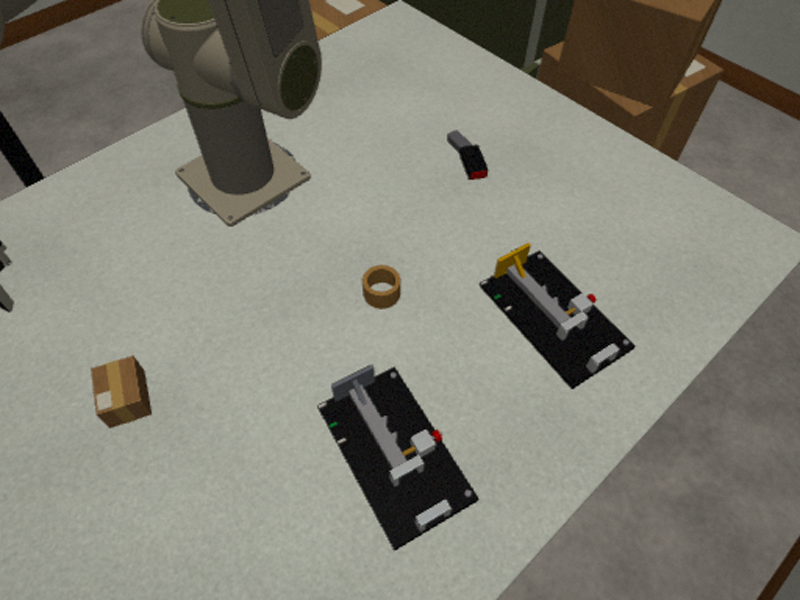

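The top view shows the yellow unit with base corners near (258,109), (337,122), (311,261) and (232,247), and its plate near (272,246). The tape roll at (393,323) lies off to its right. The scene view agrees. Next I'll measure the base and plate.

```bash
cat > h.py <<'E'
from plant import *
import numpy as np, cv2
def back(n,uv,z):
    m=camera_model(n);K=m["camera_matrix"];V=m["view"];R=V[:3,:3];c=-R.T@V[:3,3]
    uv=np.atleast_2d(uv).astype(float)
    d=np.c_[(uv-K[:2,2])/K[0,0],np.ones(len(uv))]*[1,-1,-1]@R
    return c+d*((z-c[2])/d[:,2])[:,None]
def proj(n,P):
    m=camera_model(n);p=np.atleast_2d(P)@m["view"][:3,:3].T+m["view"][:3,3];p=p*[1,-1,-1]@m["camera_matrix"].T
    return p[:,:2]/p[:,2:]
E
python3 - <<'E'
from h import *
img=read_camera("top");hsv=cv2.cvtColor(img,cv2.COLOR_RGB2HSV)
m=(img.max(2)<50).astype(np.uint8)
x0,y0,x1,y1=140,62,222,172
r=np.zeros_like(m);r[y0:y1,x0:x1]=m[y0:y1,x0:x1]
c=max(cv2.findContours(r,0,1)[0],key=cv2.contourArea)[:,0]
P=back("top",c,0.012)[:,:2]
rect=cv2.minAreaRect((P*1000).astype(np.float32));print(rect,cv2.boxPoints(rect))
C=np.array(rect[0])/1000
for n in("top","scene"):
    im=read_camera(n);h=cv2.cvtColor(im,cv2.COLOR_RGB2HSV)
    y=((h[...,0]>18)&(h[...,0]<30)&(h[...,1]>170)&(h[...,2]>80)).astype(np.uint8)
    k,l,s,ce=cv2.connectedComponentsWithStats(y)
    print(n,[(s[i].tolist(),ce[i].round(1)) for i in range(1,k) if s[i][4]>15])
box=cv2.boxPoints(rect)/1000
e=[box[i]-box[(i+1)%4] for i in range(2)];e=max(e,key=np.linalg.norm);e/=np.linalg.norm(e);e*=np.sign(e[0]);lft=np.array([-e[1],e[0]])
print("yaw",np.arctan2(e[1],e[0]),"origin",C)
f=C-0.1*e;print("face",f)
for n in("top","scene"):
    im=cv2.resize(read_camera(n)[:,:,::-1],None,fx=4,fy=4,interpolation=cv2.INTER_CUBIC)
    pl=[[*(f+s*.038*lft),z] for s,z in((1,.07),(-1,.07),(-1,.016),(1,.016))]
    bs=[[*(C+a*.1325*e+b*.075*lft),.012] for a,b in((1,1),(1,-1),(-1,-1),(-1,1))]
    q=proj(n,pl);cv2.polylines(im,[np.int32(q*4+2)],True,(255,0,255));cv2.polylines(im,[np.int32(proj(n,bs)*4+2)],True,(255,255,0))
    cx,cy=np.int32(q.mean(0)*4);cv2.imwrite(f"pics/{n}1.png",im[max(cy-300,0):cy+200,max(cx-300,0):cx+400])
E
```

```text
((702.7620849609375, 209.66343688964844), (148.52560424804688, 262.7033996582031), 80.07746124267578) [[560.5785  159.14557]
 [819.3523  113.87741]
 [844.9457  260.1813 ]
 [586.1719  305.44946]]
top [([159, 145, 28, 16, 103], array([173.3, 155.1]))]
scene [([317, 156, 22, 22, 235], array([328.1, 166.5])), ([258, 286, 8, 5, 20], array([261.5, 288. ]))]
yaw -0.17318094 origin [0.70276208 0.20966344]
face [0.60425792 0.22689509]
```

View pics/top1.png

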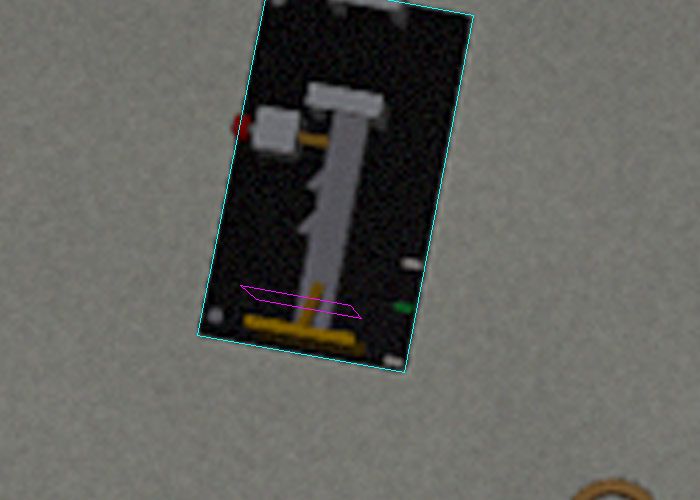

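View pics/scene1.png

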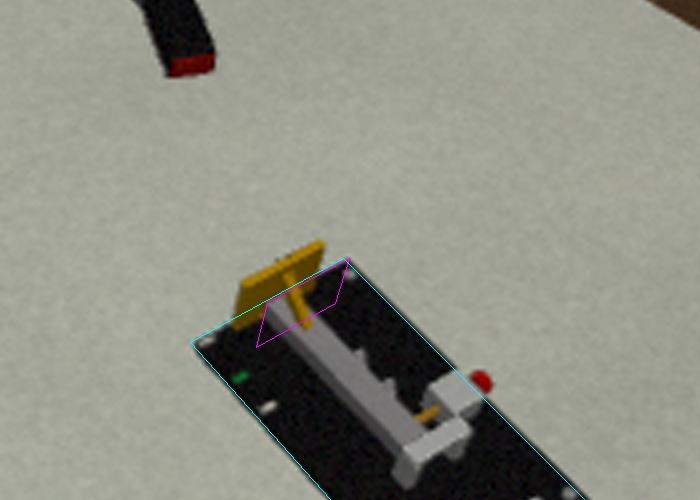

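The base outline (cyan) fits both views, but the base isn't centred on the unit's origin. The plate sits near the front edge, at about (300,330) in the top crop. I'll find the plate from the marks and from yellow pixels.

```bash
cat >> h.py <<'E'
C=np.array([.70276,.20966]);yaw=-.1732;e=np.array([np.cos(yaw),np.sin(yaw)]);l=np.array([-e[1],e[0]])
def loc(P): return np.c_[(P[:,:2]-C)@e,(P[:,:2]-C)@l]
def fitplate(lo,hi):
    ms={}
    for n in("top","scene"):
        h=cv2.cvtColor(read_camera(n),cv2.COLOR_RGB2HSV)
        y=((h[...,0]>15)&(h[...,0]<32)&(h[...,1]>150)&(h[...,2]>40)).astype(np.uint8)
        b=proj(n,[[*(C+a*e),.04] for a in (-.16,-.02)]).mean(0).astype(int)
        k=np.zeros_like(y);k[b[1]-35:b[1]+35,b[0]-35:b[0]+35]=1;ms[n]=y*k
    out={}
    for use in (("top",),("scene",),("top","scene")):
        best=(-1,)
        for a in np.arange(lo,hi,.001):
            for s in np.arange(-.008,.0081,.002):
                v=0
                for n in use:
                    P=[[*(C+(a+t)*e+(s+w)*l),z] for t in(0,.008) for w in(-.038,.038) for z in(.016,.07)]
                    q=cv2.convexHull((proj(n,P)*16).astype(np.float32)).astype(np.int32)
                    r=np.zeros_like(ms[n]);cv2.fillConvexPoly(r,q,1,8,4)
                    v+=(r&ms[n]).sum()/(r|ms[n]).sum()/len(use)
                best=max(best,(v,a,s))
        out[use]=best
    return out
E
python3 - <<'E'
from h import *
for n in("top","scene"):
    im=read_camera(n);h=cv2.cvtColor(im,cv2.COLOR_RGB2HSV)
    for nm,m in(("green",(h[...,0]>50)&(h[...,0]<75)&(h[...,1]>120)),("white",(h[...,1]<50)&(h[...,2]>110))):
        k,L,s,ce=cv2.connectedComponentsWithStats(m.astype(np.uint8))
        for i in range(1,k):
            p=loc(back(n,ce[i],.0125))[0]
            if s[i][4]>2 and abs(p[0])<.14 and -.078<p[1]<-.04: print(n,nm,s[i][4],p.round(4))
for k,v in fitplate(-.14,-.09).items(): print(k,np.round(v,4))
E
```

```text
top green 15 [-0.0866 -0.0662]
top white 3 [-0.0544 -0.0662]
top white 4 [-0.1257 -0.0658]
scene green 14 [-0.0864 -0.0633]
scene white 5 [-0.0545 -0.0615]
('top',) [ 0.5481 -0.124  -0.004 ]
('scene',) [ 0.6754 -0.124  -0.006 ]
('top', 'scene') [ 0.6069 -0.124  -0.004 ]
```

Home face is at about -0.125 along the unit's axis: the marks give -0.1265 and the shape fits -0.124. In the world that is (0.579, 0.228), which is within reach. I'll shut and turn the gripper (tool x along the push), then travel high.

>>> carry_out([
  {"jaw":0,"yaw":0.143},
  {"jaw":0,"yaw":0.143},
  {"jaw":0,"yaw":0.143},
  {"jaw":0,"yaw":0.143},
  {"jaw":0,"dx":0.01,"dy":-0.03},
  {"jaw":0,"dx":0.01,"dy":-0.045},
  {"jaw":0,"dx":0.01,"dy":-0.05},
  {"jaw":0,"dx":0.01,"dy":-0.05},
], grip_force=10)

```text
invalid input at $.moves[0]: expected keys jaw, dx, dy, dz, yaw
```

>>> carry_out([
  {"jaw":0,"dx":0.01,"dy":-0.05},
  {"jaw":0,"dx":0.01,"dy":-0.05},
  {"jaw":0,"dx":0.01,"dy":-0.05},
  {"jaw":0,"dx":0.01,"dy":-0.05},
  {"jaw":0,"dx":0.01,"dy":-0.05},
  {"jaw":0,"dx":0.01,"dy":-0.05},
  {"jaw":0,"dx":0.01,"dy":-0.05},
  {"jaw":0,"dx":0.01,"dy":-0.05},
])

```text
invalid input at $.moves[0]: expected keys jaw, dx, dy, dz, yaw
```

```bash
cat >> h.py <<'E'
from scipy.spatial.transform import Rotation
F=np.array([*(C-.125*e-.003*l)])
def rep(z=.035,gap=.04):
    s=read_state();R=Rotation.from_rotvec(s["orientation"]).as_matrix();T=np.array([*(F-gap*e),z])
    print("t",s["t"],"pos",s["tool_pos"].round(4),"tool delta",(R.T@(T-s["tool_pos"])).round(4),"xang",np.arctan2(R[1,0],R[0,0]).round(4),"F",s["force"].round(2),"q",s["q"].round(2),"gapF",((s["tool_pos"][:2]-F)@e).round(4),"open",s["opening"])
E
python3 -c "from h import *;rep()"
```

```text
t 0.55 pos [ 0.233  -0.5529  0.2186] tool delta [ 0.5886 -0.6071  0.1836] xang 0.3988 F [-0.78  0.35 -0.01] q [-1.26  0.13  1.49  0.    1.52 -0.09] gapF -0.2063 open 0.09301924468052943
```

All five keys are needed in every row.

>>> carry_out([
  {"jaw":0,"dx":0,"dy":0,"dz":0,"yaw":0.143},
  {"jaw":0,"dx":0,"dy":0,"dz":0,"yaw":0.143},
  {"jaw":0,"dx":0,"dy":0,"dz":0,"yaw":0.143},
  {"jaw":0,"dx":0,"dy":0,"dz":0,"yaw":0.143},
  {"jaw":0,"dx":0.01,"dy":-0.03,"dz":0,"yaw":0},
  {"jaw":0,"dx":0.01,"dy":-0.045,"dz":0,"yaw":0},
  {"jaw":0,"dx":0.01,"dy":-0.05,"dz":0,"yaw":0},
  {"jaw":0,"dx":0.01,"dy":-0.05,"dz":0,"yaw":0},
], grip_force=10)

```text
t: 1.55
tool_pos: [0.3029, -0.3861, 0.2187]
orientation: [3.13, -0.272, 0.001]
force: [0.8, 0.3, 0.3]
opening: 0.0174
gripper_force: 0.0
```

>>> carry_out([
  {"jaw":0,"dx":0.01,"dy":-0.05,"dz":0,"yaw":0},
  {"jaw":0,"dx":0.01,"dy":-0.05,"dz":0,"yaw":0},
  {"jaw":0,"dx":0.01,"dy":-0.05,"dz":0,"yaw":0},
  {"jaw":0,"dx":0.01,"dy":-0.05,"dz":0,"yaw":0},
  {"jaw":0,"dx":0.01,"dy":-0.05,"dz":0,"yaw":0},
  {"jaw":0,"dx":0.01,"dy":-0.05,"dz":0,"yaw":0},
  {"jaw":0,"dx":0.01,"dy":-0.05,"dz":0,"yaw":0},
  {"jaw":0,"dx":0.01,"dy":-0.05,"dz":0,"yaw":0},
])

```text
t: 2.55
tool_pos: [0.4508, -0.0056, 0.219]
orientation: [3.13, -0.272, 0.002]
force: [0.6, 0.0, 0.2]
opening: 0.0003
gripper_force: 0.0
```

```bash
python3 -c "from h import *;rep()"
```

```text
t 2.55 pos [ 0.4508 -0.0056  0.219 ] tool delta [ 0.0459 -0.2524  0.1841] xang -0.1732 F [0.56 0.01 0.18] q [-0.13 -0.29  1.88 -0.    1.54  1.62] gapF -0.0861 open 0.00027726807429498
```

>>> carry_out([
  {"jaw":0,"dx":0.01,"dy":-0.05,"dz":0,"yaw":0},
  {"jaw":0,"dx":0.01,"dy":-0.05,"dz":0,"yaw":0},
  {"jaw":0,"dx":0.01,"dy":-0.05,"dz":0,"yaw":0},
  {"jaw":0,"dx":0.01,"dy":-0.05,"dz":0,"yaw":0},
  {"jaw":0,"dx":0.006,"dy":-0.035,"dz":0.03,"yaw":0},
  {"jaw":0,"dx":0,"dy":-0.017,"dz":0.05,"yaw":0},
  {"jaw":0,"dx":0,"dy":0,"dz":0.05,"yaw":0},
  {"jaw":0,"dx":0,"dy":0,"dz":0.03,"yaw":0},
])

```text
t: 3.55
tool_pos: [0.5372, 0.233, 0.0554]
orientation: [3.128, -0.271, -0.005]
force: [-0.2, 0.1, 0.3]
opening: 0.0007
gripper_force: 0.0
```

>>> carry_out([
  {"jaw":0,"dx":0,"dy":0,"dz":0.022,"yaw":0},
  {"jaw":0,"dx":0,"dy":0,"dz":0,"yaw":0},
])

```text
t: 3.8
tool_pos: [0.5372, 0.2325, 0.0344]
orientation: [3.128, -0.272, -0.006]
force: [-0.0, 0.2, 0.4]
opening: 0.0007
gripper_force: 0.0
```

Run:
```python
from h import *
rep()
im=cv2.resize(read_camera("scene")[:,:,::-1],None,fx=3,fy=3,interpolation=cv2.INTER_CUBIC)
cv2.imwrite("pics/s2.png",im[250:750,650:1350])
```

```text
t 3.8 pos [0.5372 0.2325 0.0344] tool delta [ 0.0021 -0.003  -0.0006] xang -0.1732 F [-0.02  0.2   0.36] q [0.32 0.26 1.69 0.   1.19 2.06] gapF -0.0421 open 0.000708492406698384
```

View pics/s2.png

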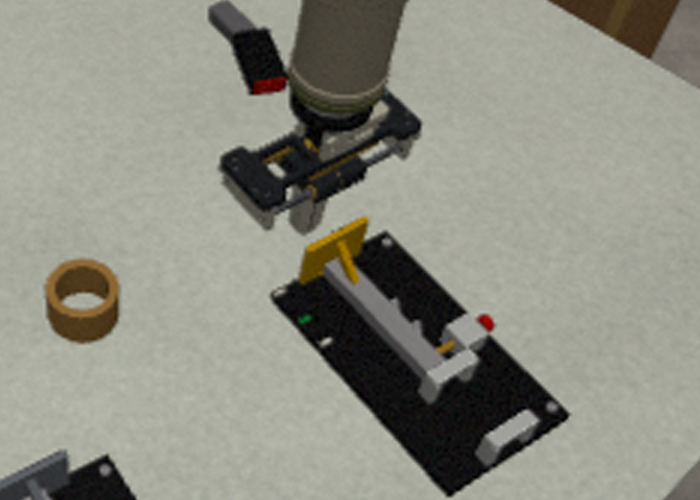

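The shut fingers stand at about (310,215) in the crop, in front of the plate at (335,245) and roughly centred on it. Now I'll approach to find contact.

>>> carry_out([
  {"jaw":0,"dx":0.01,"dy":-0.003,"dz":0,"yaw":0},
  {"jaw":0,"dx":0.01,"dy":0,"dz":0,"yaw":0},
  {"jaw":0,"dx":0.006,"dy":0,"dz":0,"yaw":0},
  {"jaw":0,"dx":0,"dy":0,"dz":0,"yaw":0},
])

```text
t: 4.35
tool_pos: [0.566, 0.2314, 0.037]
orientation: [-3.13, 0.273, -0.001]
force: [0.1, -0.6, -1.4]
opening: 0.0005
gripper_force: 0.0
```

>>> carry_out([
  {"jaw":0,"dx":0.003,"dy":0,"dz":0,"yaw":0},
  {"jaw":0,"dx":0,"dy":0,"dz":0,"yaw":0},
])

```text
t: 4.6
tool_pos: [0.5681, 0.231, 0.0366]
orientation: [3.13, -0.272, -0.0]
force: [-0.5, 1.0, 0.2]
opening: 0.0005
gripper_force: 0.0
```

>>> carry_out([
  {"jaw":0,"dx":0.003,"dy":0,"dz":0,"yaw":0},
  {"jaw":0,"dx":0,"dy":0,"dz":0,"yaw":0},
])

```text
t: 4.85
tool_pos: [0.5705, 0.2306, 0.0365]
orientation: [3.13, -0.271, -0.002]
force: [-3.8, 0.5, 1.5]
opening: 0.0007
gripper_force: 2.1
```

>>> carry_out([
  {"jaw":0,"dx":0.003,"dy":0,"dz":0,"yaw":0},
  {"jaw":0,"dx":0,"dy":0,"dz":0,"yaw":0},
])

```text
t: 5.1
tool_pos: [0.5736, 0.2301, 0.0365]
orientation: [3.13, -0.272, -0.001]
force: [-4.1, 0.3, 2.4]
opening: 0.0004
gripper_force: 2.2
```

>>> carry_out([
  {"jaw":0,"dx":0.003,"dy":0,"dz":0,"yaw":0},
  {"jaw":0,"dx":0,"dy":0,"dz":0,"yaw":0},
])

```text
t: 5.35
tool_pos: [0.5766, 0.2296, 0.0364]
orientation: [3.13, -0.272, -0.001]
force: [-4.2, 1.1, 0.8]
opening: 0.0003
gripper_force: 2.3
```

```bash
python3 -c "from h import *;rep()"
```

```text
t 5.35 pos [0.5766 0.2296 0.0364] tool delta [-0.0373  0.0009  0.0014] xang -0.1731 F [-4.2   1.1   0.79] q [0.3  0.34 1.59 0.   1.21 2.04] gapF -0.0027 open 0.00033186868227564996
```

Contact came at TCP x of about 0.569, as predicted, and the plate is now about 7 mm in. I'll push 48 mm further, to about 55 mm, and check.

>>> carry_out([
  {"jaw":0,"dx":0.008,"dy":0,"dz":0,"yaw":0},
  {"jaw":0,"dx":0.008,"dy":0,"dz":0,"yaw":0},
  {"jaw":0,"dx":0.008,"dy":0,"dz":0,"yaw":0},
  {"jaw":0,"dx":0.008,"dy":0,"dz":0,"yaw":0},
  {"jaw":0,"dx":0.008,"dy":0,"dz":0,"yaw":0},
  {"jaw":0,"dx":0.005,"dy":0,"dz":0,"yaw":0},
  {"jaw":0,"dx":0.003,"dy":0,"dz":0,"yaw":0},
  {"jaw":0,"dx":0,"dy":0,"dz":0,"yaw":0},
])

```text
t: 6.35
tool_pos: [0.6231, 0.2216, 0.0363]
orientation: [3.13, -0.271, -0.004]
force: [-8.9, 1.2, 5.3]
opening: 0.0005
gripper_force: 4.5
```

Run:
```python
from h import *
rep()
print({k:np.round(v,4) for k,v in fitplate(-.12,-.03).items() if k==("scene",)})
im=cv2.resize(read_camera("scene")[:,:,::-1],None,fx=4,fy=4,interpolation=cv2.INTER_CUBIC)
cv2.imwrite("pics/s3.png",im[450:950,1100:1700])
```

```text
t 6.35 pos [0.6231 0.2216 0.0363] tool delta [-0.0845  0.001   0.0015] xang -0.173 F [-8.91  1.19  5.29] q [0.26 0.44 1.46 0.   1.24 2.01] gapF 0.0445 open 0.0005269235939694795Traceback (most recent call last):
  File "<stdin>", line 3, in <module>
  File "h.py", line 28, in fitplate
    q=cv2.convexHull((proj(n,P)*16).astype(np.float32)).astype(np.int32)
                      ~~~~^^^^^
  File "h.py", line 9, in proj
    m=camera_model(n);p=np.atleast_2d(P)@m["view"][:3,:3].T+m["view"][:3,3];p=p*[1,-1,-1]@m["camera_matrix"].T
ValueError: time passes only in moves, steps and waits
```

The push reached about 54 mm with about 9 N, which matches the spring and lies well inside the 42–69 mm window. The fit script raised an error, so I'll skip it. Next is a gentle straight-back release.

>>> carry_out([
  {"jaw":0,"dx":-0.004,"dy":0,"dz":0,"yaw":0},
  {"jaw":0,"dx":-0.004,"dy":0,"dz":0,"yaw":0},
  {"jaw":0,"dx":-0.004,"dy":0,"dz":0,"yaw":0},
  {"jaw":0,"dx":-0.004,"dy":0,"dz":0,"yaw":0},
  {"jaw":0,"dx":-0.004,"dy":0,"dz":0,"yaw":0},
  {"jaw":0,"dx":-0.01,"dy":0,"dz":0,"yaw":0},
  {"jaw":0,"dx":-0.02,"dy":0,"dz":0,"yaw":0},
  {"jaw":0,"dx":-0.03,"dy":0,"dz":0,"yaw":0},
])

```text
t: 7.45
tool_pos: [0.5454, 0.235, 0.0369]
orientation: [-3.129, 0.273, -0.002]
force: [0.9, -0.3, 0.1]
opening: 0.0004
gripper_force: 0.0
```

>>> carry_out([
  {"jaw":0,"dx":-0.02,"dy":0,"dz":0,"yaw":0},
  {"jaw":0,"dx":0,"dy":0,"dz":-0.03,"yaw":0},
  {"jaw":0,"dx":0,"dy":0,"dz":-0.04,"yaw":0},
  {"jaw":0,"dx":0,"dy":0,"dz":-0.04,"yaw":0},
  {"jaw":0,"dx":0,"dy":0,"dz":0,"yaw":0},
])

```text
t: 8.07
tool_pos: [0.5285, 0.2394, 0.1515]
orientation: [-3.126, 0.272, -0.012]
force: [-0.4, 0.2, 0.0]
opening: 0.0002
gripper_force: 0.0
```

Run:
```python
from h import *
rep()
im=cv2.resize(read_camera("scene")[:,:,::-1],None,fx=4,fy=4,interpolation=cv2.INTER_CUBIC)
cv2.imwrite("pics/s4.png",im[500:1050,1050:1750])
```

```text
t 8.075 pos [0.5285 0.2394 0.1515] tool delta [0.0109 0.0028 0.1166] xang -0.1733 F [-0.38  0.24  0.05] q [ 0.34  0.11  1.63 -0.    1.39  2.08] gapF -0.0518 open 0.00023574558905635153
```

View pics/s4.png

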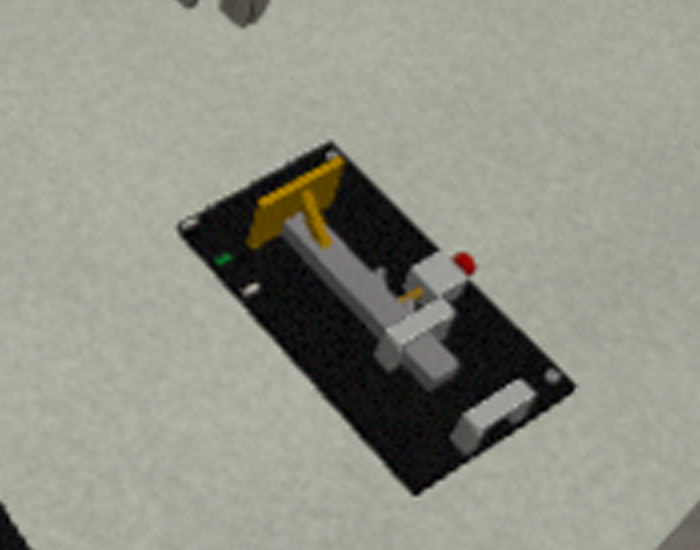

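The plate now stands at the green mark: its lower corner is at (250,245) and the mark is at (222,258). The bar sticks out past its guide, with the pin behind the first tooth, and the fingers are well clear. It's latched in the middle, so I'll hand in.

```bash
python3 -c "
from h import *
print({k:np.round(v,4) for k,v in fitplate(-.10,-.07).items()}) if 0 else None
print(close_job())"
```

```text
the job is handed in; nothing more can be done
None
```

I pushed the yellow stop about 54 mm and released it; the last picture shows it latched at the green middle mark. The fingers were clear of it, only the yellow plate was pushed, and the job is handed in.

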